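Offer up the pump module's door so that the hinge knuckles line up for the pin

TASK

The lift-off door of the white pump module stands on the bench: pick it up, turn it so that its hinge edge comes to the hinge leaf on the module's front, and bring its two knuckles gently into the two gaps between the module's three knuckles until all the pin holes are in one line, with the door standing open square to the module's front. Finish while still holding it there, hanging in the grip with its knuckles midway in the gaps and not resting or pressing on the module or the bench, so that a colleague can drop the hinge pin in. Leave everything else on the bench where it is.

Things in the scene. Friction and masses are not known exactly. Their poses are not given: they have to be found in the camera images.
- door: the loose door: white panel with dark window, 150 (its x) x 22 (y) x 130 mm (z), about 0.3 kg, standing upright on the bench; origin under the panel's centre. Hinge edge at x = +75 mm; inner face, with the steel door leaf and knuckles, at y = -11 mm; outer face at y = +11 mm. Take it from above across its 22 mm, mid-length: the top 25 mm is plain
- door_knuckle_upper (a point): centre of the door's upper knuckle, on its pin axis, 83.5 mm above the door's lower edge, at door x +75, y -19 mm (8 mm off the inner face, 6.5 mm of it past the hinge edge). Each door knuckle: upright steel tube 13 mm across, 16 mm high, with a 7 mm pin hole
- door_knuckle_lower (a point): centre of the door's lower knuckle, on the same pin axis, 48.5 mm above the door's lower edge
- module: the fixed white pump module, 400 (its x) x 340 (y) x 162 mm high, origin on its hinge's pin axis at bench height; front plane at x = +11 mm looking to -x, housing from y = -325 to +15 mm, open pump compartment beside the jamb with the 3 mm steel hinge leaf. In the wanted pose door and module have parallel axes (same yaw, door x into the module), the door standing out from the front
- jamb_gap_upper (a point): centre of the upper of the two 21 mm gaps between the module's three knuckles (13 mm across, 14 mm high, 7 mm hole), on their upright pin axis, 95.5 mm above the bench, 8 mm in front of the leaf. The door's knuckles go in along module x, from 20 mm out or more
- jamb_gap_lower (a point): centre of the lower gap, on the same pin axis, 60.5 mm above the bench. With the holes in line the door's lower edge is 12 mm above the bench; 2.5 mm is free above and below each door knuckle, 1.5 mm from it to the module's leaf, and 1.5 mm from the module's knuckles to the door's inner face
- hinge_pin: the steel hinge pin, 95 mm long with a small head, lying in the parts tray; origin under its middle; stays where it is
- screwdriver: red-handled screwdriver, 190 mm, lying on the bench at the right; a bystander
- brown_bottle: brown glass reagent bottle with red cap, 86 mm across, 155 mm high; origin under its centre; a bystander
- small_bottle: small brown bottle with red cap, 52 mm across, 100 mm high; a bystander
- solvent_bottle: clear glass bottle with orange cap, 90 mm across, 190 mm high; a bystander
- beaker: glass beaker, 70 mm across, 90 mm high; a bystander
- vial_rack: blue vial rack, 100 x 150 x 45 mm, with white-capped vials; a bystander
There are look-alikes about, which are no part of the job. What is shaped like the door but brown or pink is not meant.

How it is judged:
On the way:
1. the door is lifted clear of the bench in the gripper (height (world z) of door above 0.006 m and contact force between the fingers and door above 2 N), for 0.2 s.
At the end, for the whole second after the job is handed in: The door is gripped, still, clear of the bench; both door knuckles within 3 mm sideways of the pin axis and 2 mm in height of mid-gap; the door open within 15 degrees of square to the module front; under 3 N between door and module (all of step 1 and horizontal distance between door_knuckle_upper and jamb_gap_upper below 0.003 m and horizontal distance between door_knuckle_lower and jamb_gap_lower below 0.003 m and z of door_knuckle_upper in the frame of jamb_gap_upper between -0.002 and 0.002 m and z of door_knuckle_lower in the frame of jamb_gap_lower between -0.002 and 0.002 m and angle between the x axis of door and the x axis of module, either way round below 0.26 rad and contact force between door and module below 3 N and linear speed of door below 0.01 m/s); the arm keeps its last pose, push and grip.
It fails at once if the door is knocked or forced against the module (over 30 N) (contact force between door and module above 30 N).
It fails at once if one of the other things on the bench is moved by more than 15 mm (distance of any of hinge_pin, screwdriver, brown_bottle, small_bottle, solvent_bottle, beaker, vial_rack from where it was at the start of the episode above 0.015 m).
It also fails if it takes over 40 s, if anything falls off the work surface, if the arm or the gripper's body presses on something with over 40 N, if the wrist force passes 120 N, or if a joint passes its speed limit or range.

ROBOT

A 6-joint arm with a two-finger parallel gripper is mounted at the origin on the work surface. World frame = base frame: x ahead of the robot, y to its left, z up, the work surface at z = 0. Lengths are in m, angles in rad, forces in N, time in s.
With the tool pointing down it reaches from about 0.25 to 0.725 m from the base axis. Payload 4 kg.
Tool frame: the origin (TCP) lies on the centre line of the jaws, within the pads' length; the fingertips stand ahead of it and the grasp point (between the pads) lies 3 mm ahead of it (bot.tcp_to_tips is the z of the fingertips in the tool frame, in m); z points along the fingers, y is the line along which they close (so a half turn about z gives the same grasp; the last joint's range is limited). The gripper opens to 85 mm and grips with 20 to 120 N. Pads are 22 mm wide; open, the fingers measure 114 mm over their backs; the gripper's body (76 mm by 85 mm) begins 54 mm behind the grasp point. The pads swing forward as they close: fully open they stand 13 mm farther back than shut.
Start: joints at [-1.317, 0.241, 0.005, 1.335, 0, 1.571], TCP at [0.126, -0.484, 0.253] pointing down, gripper open.
Joint ranges: [-2.72, 2.72], [-1.05, 1.87], [-1.09, 1.28], [-1.99, 2.15], [-1.42, 1.44], [-3.14, 3.14]. Speed limits (rad/s): [2.79, 2.79, 3.14, 3.14, 3.14, 3.14].

INTERFACE

Orientations are given as a unit quaternion [x, y, z, w].
In Python, from workcell import telemetry, camera, camera_params, ticket, boxes_of, cut_out, spot_point, bot gives the robot as it stands.
- The arm moves only by the shell command python3 -m creep 'ROWS'. ROWS is text: rows parted by semicolons, each of 5 numbers parted by spaces: the opening, from 0 (shut) to 1 (fully open), then the shift along the tool's x, y, z in units of 150 mm (1.0 is 150 mm), then the turn about the tool's z in units of 180 degrees (1.0 is 180 degrees). In form: claw x y z turn; .... A call has 1 to 12 rows; each row is the pose to reach, as a shift and turn from the pose commanded when the call began, along the tool's axes at that moment, turning the shorter way round; what a row does not reach only later rows make up. A row lasts 1/8 s, in which the tool goes at most 62.5 mm and 10.7 degrees, less where a joint would pass 70% of its speed; a pose out of reach is approached as far as the arm can. A call with a number of a shift or a turn outside -1 to 1 is refused whole. A call with a gripper value outside its range is refused whole. The fingers move at their own pace and stop on an object; the grip force is fixed at half the most. Time passes only in rows, so rows that repeat a pose let the fingers close. It gives the time, the measured TCP pose, the force, the opening and the grip force at its end, in the units of the state.
- telemetry.get_obs(): the state, without advancing time (a new reading comes with each control period).
- camera(name): name is "side" or "top"; returns the picture (420x560x3 uint8, red, green, blue); there is no depth.
- camera_params(name): a dict with "camera_matrix" (3x3 intrinsics, pixels), "eye" and "attitude" of the camera in the world. Camera axes: x right, y down, z forward; pixel columns grow to the right and rows downward; lengths in m; the calibration is good to about 2 mm. A picture is of the moment at which its call begins. camera_params takes no time and is no camera call.
- ticket.job_done(): hands the job in; it is judged then, once.
Trained networks look in the newest picture that a camera, given by its name, has taken for a name from the list of things; names that differ only in an ending like _2 or _b are one class to them, and where a whole thing is asked for, a point or a joint stands for the part that bears it (a point fixed in the world has none). Each returns a list of dicts, best first, with "conf" (0 to 1); they miss things now and then, are a little off and sometimes report something else, mostly with a low value. They report only what shows in the picture. A call takes as long as a camera call. They do not tell look-alikes from the thing itself.
- boxes_of(thing, camera): "at" ([x, y, z] in m, in world coordinates, good to about 4 mm: the middle of the surface that is visible of it).
- cut_out(thing, camera): "pixels" (420x560 bool, what is visible of it).
- spot_point(thing, camera): "at" ([x, y, z] in m, in world coordinates, good to about 4 mm: a listed point, or the origin of a listed thing).
The state is a dict: "clock": time; "joint_pos": joint angles; "joint_vel": joint speeds; "tau": joint torques, N m; "eef_pos": TCP position; "tool_rot": TCP orientation; "ft_force": force on the tool from outside, world axes, zero at the start; "ft_torque": the same for the moment, N m; "grip_width": finger opening in m; "grasp_force": force on a finger pad.
Only numpy, scipy, OpenCV 4.12 (cv2) and the standard library are available. Lean on these libraries where they do the work, as an engineer would, in place of code of your own. Each camera call takes 0.05 s, during which the arm holds its last target. There are 200 camera calls.

## Working session

There is one attempt and no reset: what is moved stays moved. The work goes in short steps, Python scripts to look and compute and a shell command to move; the robot and the scene stay as the last step left them, time stands still between calls to the robot, and variables do not carry over. Pictures are saved under pics/ and viewed, at most 10 in all, crops included, and the job is handed in when it is done.

```bash
mkdir -p pics; ls
python3 - <<'E'
from workcell import *
import cv2, numpy as np
np.set_printoptions(precision=4,suppress=True)
o=telemetry.get_obs(); print({k:np.round(v,4) for k,v in o.items()}, bot.tcp_to_tips)
for c in ("side","top"):
    im=camera(c); cv2.imwrite(f"pics/{c}0.png",im[:,:,::-1]); p=camera_params(c); print(c,p)
    for t in ("door","module"):
        print(t,"box",[(np.round(d["at"],4),round(d["conf"],2)) for d in boxes_of(t,c)])
    for t in ("door","module","door_knuckle_upper","door_knuckle_lower","jamb_gap_upper","jamb_gap_lower"):
        print(t,"spot",[(np.round(d["at"],4),round(d["conf"],2)) for d in spot_point(t,c)])
E
```

```text
pics
{'clock': np.float64(0.0), 'joint_pos': array([-1.317 ,  0.2414,  0.0037,  1.3352,  0.    ,  1.5708]), 'joint_vel': array([ 0.0002, -0.0006,  0.0003, -0.0009, -0.0003, -0.001 ]), 'tau': array([ -0.0005, -37.2317,  25.2411,   0.0169,  -0.0001,  -0.    ]), 'eef_pos': array([ 0.1254, -0.4834,  0.2524]), 'tool_rot': array([ 0.992 ,  0.1266, -0.0001, -0.001 ]), 'ft_force': array([ 0.7032, -0.3901, -0.132 ]), 'ft_torque': array([ 0.0068,  0.0064, -0.0159]), 'grasp_force': np.float64(0.0), 'grip_width': np.float64(0.0855)} 0.022
side {'camera_matrix': array([[409.1201,   0.    , 281.6377],
       [  0.    , 409.1201, 208.3794],
       [  0.    ,   0.    ,   1.    ]]), 'eye': array([ 0.3664, -0.9352,  0.5822]), 'attitude': array([ 0.8596, -0.1145,  0.0519, -0.4953])}
door box [(array([ 0.3548, -0.0788,  0.0713]), 0.91), (array([0.3362, 0.1909, 0.0753]), 0.78), (array([ 0.5459, -0.1546,  0.0834]), 0.65), (array([ 0.4608, -0.3153,  0.0775]), 0.58)]
module box [(array([0.6866, 0.26  , 0.1364]), 0.74)]
door spot [(array([ 0.5475, -0.1448,  0.0005]), 0.89), (array([ 0.3393,  0.2034, -0.0019]
[... 1299 characters left out ...]
([ 0.4638, -0.2969,  0.0013]), 0.66), (array([ 0.3477,  0.2078, -0.0014]), 0.63), (array([ 0.3595, -0.0662,  0.0004]), 0.62)]
module spot [(array([ 0.5544,  0.2087, -0.0009]), 0.63)]
door_knuckle_upper spot [(array([ 0.5952, -0.2009,  0.0827]), 0.83), (array([0.394 , 0.147 , 0.0851]), 0.72), (array([ 0.4344, -0.052 ,  0.0836]), 0.63), (array([ 0.5432, -0.5235, -0.0006]), 0.45)]
door_knuckle_lower spot [(array([ 0.4364, -0.0555,  0.0485]), 0.8), (array([ 0.5979, -0.1975,  0.0503]), 0.6), (array([ 0.519 , -0.3508,  0.046 ]), 0.59), (array([0.391 , 0.1443, 0.0514]), 0.57)]
jamb_gap_upper spot [(array([0.552 , 0.203 , 0.0959]), 0.62)]
jamb_gap_lower spot [(array([0.5512, 0.2042, 0.0619]), 0.86)]
```

View pics/side0.png

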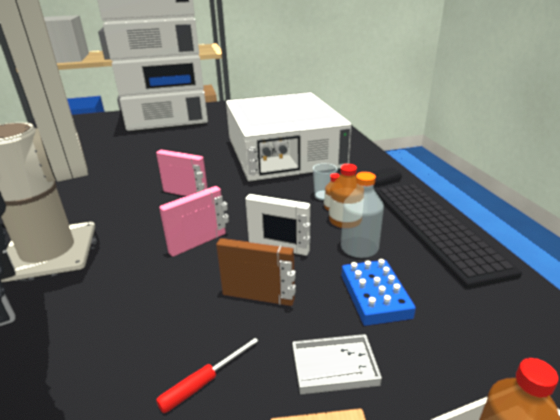

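View pics/top0.png

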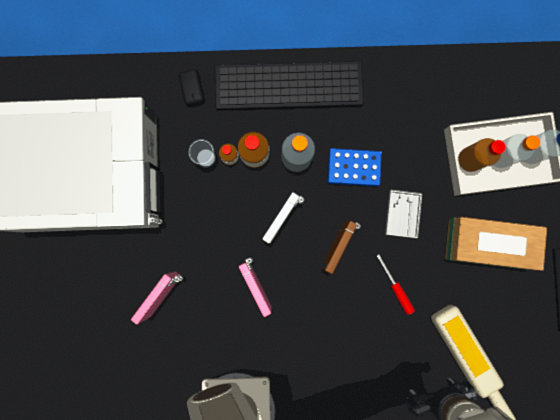

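Side view: the white door is at about (278,225) with its knuckles at (305,228), and the module hinge is at (252,155). Top view: white door (283,218) with knuckles at (298,197), module hinge at (155,220), solvent bottle at (297,150). The other door-shaped things are pink or brown. Next I'll refine the poses.

```bash
cat > h.py <<'E'
from workcell import *
import cv2, numpy as np
from scipy.spatial.transform import Rotation as R
np.set_printoptions(precision=4,suppress=True)
def near(t,c,p,n=4,r=0.04,f=spot_point):
    L=[]
    for _ in range(n):
        camera(c)
        L+=[d["at"] for d in f(t,c) if np.linalg.norm(np.subtract(d["at"],p))<r]
    L=np.array(L); return (L.mean(0),L.std(0),len(L)) if len(L) else None
def unproj(c,uv,z):
    p=camera_params(c); K=np.array(p["camera_matrix"]); A=R.from_quat(p["attitude"]).as_matrix()
    d=(A@np.linalg.inv(K)@np.c_[np.atleast_2d(uv),np.ones(len(np.atleast_2d(uv)))].T).T
    e=np.array(p["eye"]); return e+d*((z-e[2])/d[:,2])[:,None]
def proj(c,P):
    p=camera_params(c); A=R.from_quat(p["attitude"]).as_matrix()
    q=(np.atleast_2d(P)-p["eye"])@A@np.array(p["camera_matrix"]).T
    return q[:,:2]/q[:,2:]
E
python3 - <<'E'
from h import *
for c in ("side","top"):
    for t,p in (("door",(.548,-.145,0)),("door_knuckle_upper",(.598,-.2,.084)),("jamb_gap_upper",(.552,.203,.0955)),("jamb_gap_lower",(.552,.203,.0605))):
        print(c,t,near(t,c,p,3,.025))
im=camera("top")
m=[d["pixels"] for d in cut_out("door","top") if d["pixels"][218,283]][0]
(cx,cy),(w,h),a=cv2.minAreaRect(np.argwhere(m)[:,::-1].astype(np.float32))
print("rect",cx,cy,w,h,a)
# white top face only
g=(im.min(2)>150)&m; ys,xs=np.nonzero(g)
vx,vy,x0,y0=cv2.fitLine(np.c_[xs,ys].astype(np.float32),cv2.DIST_L2,0,.01,.01).ravel()
P=unproj("top",[(x0-20*vx,y0-20*vy),(x0+20*vx,y0+20*vy)],.13);d=P[1]-P[0];print("door top",P.mean(0),np.degrees(np.arctan2(d[1],d[0])),g.sum(),m.sum())
M=max(cut_out("module","top"),key=lambda d:d["conf"])["pixels"]
cols=np.arange(10,140); low=np.array([np.nonzero(M[:,k])[0].max() for k in cols])
vx,vy,x0,y0=cv2.fitLine(np.c_[cols,low].astype(np.float32),cv2.DIST_HUBER,0,.01,.01).ravel()
P=unproj("top",[(x0-60*vx,y0-60*vy),(x0+60*vx,y0+60*vy)],0.);d=P[0]-P[1];print("module",P,np.degrees(np.arctan2(d[1],d[0])))
up=np.array([np.nonzero(M[:,k])[0].min() for k in cols])
vx,vy,x0,y0=cv2.fitLine(np.c_[cols,up].astype(np.float32),cv2.DIST_HUBER,0,.01,.01).ravel()
P=unproj("top",[(x0-60*vx,y0-60*vy),(x0+60*vx,y0+60*vy)],0.162);d=P[0]-P[1];print("module up",P,np.degrees(np.arctan2(d[1],d[0])))
for t in ("solvent_bottle","brown_bottle","beaker","small_bottle"):
    print(t,[(np.round(d["at"],3),round(d["conf"],2)) for d in spot_point(t,"top")][:2])
crop=np.hstack([cv2.resize(im[170:260,230:330],None,fx=4,fy=4),cv2.resize(im[170:260,100:200],None,fx=4,fy=4)])
cv2.imwrite("pics/crop1.png",crop[:,:,::-1])
print(telemetry.get_obs()["clock"])
E
```

```text
side door (array([ 0.5466, -0.1431,  0.0012]), array([0.0008, 0.0006, 0.002 ]), 3)
side door_knuckle_upper (array([ 0.5997, -0.2005,  0.0815]), array([0.0004, 0.001 , 0.0009]), 3)
side jamb_gap_upper (array([0.5517, 0.2014, 0.0952]), array([0.0007, 0.0012, 0.0003]), 3)
side jamb_gap_lower (array([0.5509, 0.2022, 0.061 ]), array([0.001 , 0.002 , 0.0006]), 3)
top door (array([ 0.5504, -0.1429,  0.0014]), array([0.0007, 0.0011, 0.0018]), 3)
top door_knuckle_upper (array([ 0.596 , -0.2003,  0.0838]), array([0.0013, 0.0007, 0.0011]), 3)
top jamb_gap_upper (array([0.5527, 0.2023, 0.0973]), array([0.0016, 0.0008, 0.0001]), 3)
top jamb_gap_lower (array([0.5548, 0.2016, 0.0604]), array([0.001 , 0.0004, 0.001 ]), 3)
rect 281.043701171875 217.44500732421875 13.910167694091797 58.089500427246094 38.480201721191406
door top [ 0.5491 -0.1447  0.13  ] -36.37579578387846 492 584
module [[0.5353 0.6409 0.    ]
 [0.5364 0.2882 0.    ]] 90.17129871348295
module up [[0.8732 0.5389 0.162 ]
 [0.8754 0.2217 0.162 ]] 90.40172665557571
solvent_bottle [(array([ 0.736, -0.195, -0.   ]), 0.55), (array([ 0.545, -0.524,  0.002]), 0.18)]
brown_bottle [(array([ 0.748, -0.069,  0.001]), 0.76)]
beaker [(array([0.741, 0.074, 0.001]), 0.7), (array([ 0.597, -0.202,  0.051]), 0.26)]
small_bottle [(array([ 0.74 , -0.001,  0.001]), 0.73), (array([ 0.55 , -0.143,  0.001]), 0.54)]
3.65
```

View pics/crop1.png

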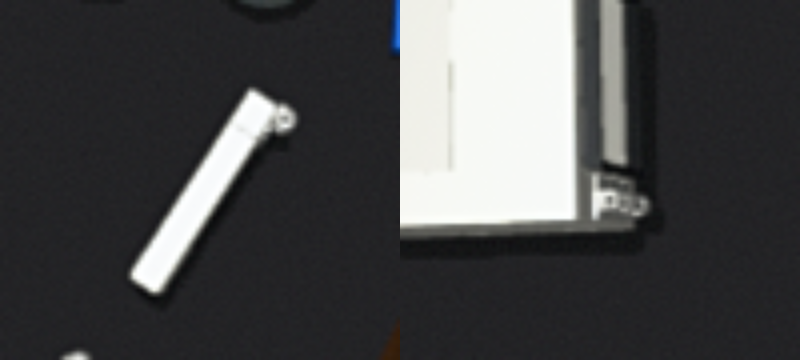

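Crop: left, the white door's top face runs from (140,280) to (262,98) with the knuckle at (283,118). Right, the module's hinge knuckles are at about (625,205). The bottles stand clear, at x ≥ 0.74. Pin axis ≈ (0.5525, 0.202), module yaw ≈ 90.3°, door yaw ≈ −35.5°, door centre ≈ (0.5485, −0.143).

```bash
cat >> h.py <<'E'
def delta(x,y,z,yawdeg):
    o=telemetry.get_obs(); T=R.from_quat(o["tool_rot"]).as_matrix()
    d=T.T@(np.array([x,y,z])-o["eef_pos"])/.15
    yaw=np.degrees(np.arctan2(T[1,0],T[0,0])); t=((yawdeg-yaw+180)%360-180)/-180
    print("pos",o["eef_pos"],"yaw",yaw,"F",o["ft_force"],"w",o["grip_width"],"g",o["grasp_force"],"j",o["joint_pos"],"t",o["clock"],"\nunits",d,t)
E
python3 -m creep '1 0.4 -0.4 0 0.05; 1 0.8 -0.8 0 0.1; 1 1 -1 0 0.15; 1 1 -1 0 0.2; 1 1 -1 0 0.27; 1 1 -1 0 0.278'
python3 -c "
from h import *
delta(.5485,-.143,.2,-35.5)"
```

```text
clock: 4.4
eef_pos: [0.2334, -0.3007, 0.2536]
tool_rot: [0.952, -0.305, 0.0, 0.0]
ft_force: [-0.8, -0.6, 0.0]
grip_width: 0.0855
grasp_force: 0.0
pos [ 0.2334 -0.3007  0.2536] yaw -35.560511195184176 F [-0.7631 -0.6177  0.0248] w 0.08552867014582424 g 0.0 j [-0.9106  0.0025 -0.2697  1.2978 -0.      2.8517] t 4.4 
units [ 1.0972 -2.0767  0.3574] -0.00033617330657875755
```

```bash
python3 -m creep '1 0.2 -0.35 0 0; 1 0.4 -0.7 0 0; 1 0.55 -1 0 0; 1 0.55 -1 0 0'; python3 -m creep '1 0.2 -0.35 0 0; 1 0.4 -0.7 0 0; 1 0.545 -1 0.1 0; 1 0.545 -1 0.2 0; 1 0.545 -1 0.2 0'
python3 -c "
from h import *
print(near('door','top',(.5485,-.143,0),2,.025))
delta(.5485,-.143,.128,-35.5)"
```

```text
clock: 4.9
eef_pos: [0.3763, -0.2454, 0.253]
tool_rot: [0.957, -0.29, 0.003, -0.009]
ft_force: [-0.3, -0.3, 0.2]
grip_width: 0.0857
grasp_force: 0.0
clock: 5.52
eef_pos: [0.4792, -0.2448, 0.2275]
tool_rot: [0.968, -0.25, 0.006, -0.032]
ft_force: [-0.6, 0.3, 0.5]
grip_width: 0.0855
grasp_force: 0.0
(array([ 0.5473, -0.143 ,  0.0027]), array([0., 0., 0.]), 1)
pos [ 0.4795 -0.2448  0.2289] yaw -28.905553406018072 F [ 0.2916 -0.4963 -0.1161] w 0.08575778864703876 g 0.0 j [-0.5055  0.3298  0.0612  1.3051  0.0639  3.1406] t 5.725 
units [ 0.0763 -0.7719  0.7234] 0.036635814411010714
```

```bash
python3 -m creep '1 0 0 0 -0.06; 1 0 0 0 -0.12; 1 0 0 0 -0.18; 1 0 0 0 -0.24; 1 0 0 0 -0.3; 1 0 0 0 -0.36; 1 0 0 0 -0.42; 1 0 0 0 -0.48; 1 0 0 0 -0.5; 1 0 0 0 -0.5'
python3 -c "
from h import *
delta(.5485,-.143,.2,144.5)"
```

```text
clock: 6.98
eef_pos: [0.4799, -0.245, 0.2296]
tool_rot: [0.861, 0.508, 0.027, -0.017]
ft_force: [-0.7, 0.8, 0.6]
grip_width: 0.0856
grasp_force: 0.0
pos [ 0.4799 -0.245   0.2296] yaw 61.04499427625566 F [-0.6955  0.8291  0.558 ] w 0.08558198900667859 g 0.0 j [-0.5054  0.3291  0.0619  1.305   0.0641  1.5707] t 6.975 
units [0.8018 0.0712 0.2491] -0.46363892068746837
```

The last joint reached its limit, which left the tool tilted by 3.7° (all of it in joint 5). I'll turn to the opposite limit of joint 6, which should tilt it back the same way, and then grasp with the tool half-turned.

```bash
python3 -m creep '1 0 0 0 -0.06; 1 0 0 0 -0.12; 1 0 0 0 -0.18; 1 0 0 0 -0.24; 1 0 0 0 -0.3; 1 0 0 0 -0.36; 1 0 0 0 -0.42; 1 0 0 0 -0.48; 1 0 0 0 -0.54; 1 0 0 0 -0.6; 1 0 0 0 -0.66; 1 0 0 0 -0.71' >/dev/null;  python3 -m creep '1 0 0 0 -0.06; 1 0 0 0 -0.12; 1 0 0 0 -0.18; 1 0 0 0 -0.24; 1 0 0 0 -0.3; 1 0 0 0 -0.36; 1 0 0 0 -0.42; 1 0 0 0 -0.48; 1 0 0 0 -0.54; 1 0 0 0 -0.6; 1 0 0 0 -0.66; 1 0 0 0 -0.71' >/dev/null
python3 -c "
from h import *
delta(.5485,-.143,.2,144.5)"
python3 -m creep '1 0 0 0 -0.05; 1 0 0 0 -0.1; 1 0 0 0 -0.1'
python3 -c "
from h import *
delta(.5485,-.143,.2,144.5)"
```

```text
pos [ 0.48   -0.2449  0.2293] yaw -43.019629282582976 F [0.8252 0.2254 1.0926] w 0.08540027955837588 g 0.0 j [-0.5052  0.3296  0.062   1.3049  0.0641 -2.8955] t 9.975 
units [-0.1263 -0.7944  0.2473] 0.958224281763428
clock: 10.35
eef_pos: [0.4881, -0.2289, 0.2293]
tool_rot: [0.973, -0.231, 0.007, -0.024]
ft_force: [0.2, 0.2, 0.5]
grip_width: 0.0856
grasp_force: 0.0
pos [ 0.4881 -0.2289  0.2293] yaw -26.763872946687243 F [0.1761 0.2067 0.5201] w 0.08564188852872821 g 0.0 j [-0.4649  0.3272  0.059   1.3004  0.0507 -3.1394] t 10.35 
units [ 0.1013 -0.6816  0.2304] -0.9514659608149291
```

```bash
python3 -m creep '1 0 0.1 0 -0.03; 1 0 0.25 0 -0.06; 1 0 0.25 0 -0.06; 1 0 0.25 0 -0.06'
python3 -c "
from h import *
delta(.5485,-.143,.2,144.5)"
```

```text
clock: 10.85
eef_pos: [0.4978, -0.1948, 0.2272]
tool_rot: [0.983, -0.186, 0.004, 0.001]
ft_force: [0.3, -0.7, -0.1]
grip_width: 0.0857
grasp_force: 0.0
pos [ 0.4978 -0.1948  0.2272] yaw -21.442834814727597 F [ 0.2914 -0.7008 -0.1319] w 0.08568168190341358 g 0.0 j [-0.373   0.3143  0.0361  1.2836 -0.0002 -3.1403] t 10.85 
units [ 0.1869 -0.4454  0.1828] -0.9219046378595976
```

```bash
python3 -m creep '1 0 0 0 0.05; 1 0 0 0 0.1; 1 0 0 0 0.15; 1 0 0 0 0.2; 1 0 0 0 0.26; 1 0 0 0 0.31; 1 0 0 0 0.37; 1 0 0 0 0.42; 1 0 0 0 0.48; 1 0 0 0 0.53; 1 0 0 0 0.58; 1 0 0 0 0.6'
python3 -c "
from h import *
delta(.5485,-.143,.17,144.5)"
```

```text
clock: 12.35
eef_pos: [0.4976, -0.1954, 0.2271]
tool_rot: [-0.425, 0.905, -0.003, 0.003]
ft_force: [-0.2, -0.1, -0.0]
grip_width: 0.0852
grasp_force: 0.0
pos [ 0.4976 -0.1954  0.2271] yaw -129.6524109942351 F [-0.2028 -0.1235 -0.0078] w 0.08521755628799013 g 0.0 j [-0.3741  0.3146  0.0363  1.2836 -0.0002 -1.2528] t 12.35 
units [-0.4845 -0.0349  0.382 ] 0.4769310500320273
```

```bash
python3 -m creep '1 0 0 0 0.05; 1 -0.05 0 0 0.1; 1 -0.1 0 0 0.16; 1 -0.2 -0.01 0 0.21; 1 -0.3 -0.02 0 0.27; 1 -0.4 -0.03 0 0.33; 1 -0.485 -0.035 0.1 0.38; 1 -0.485 -0.035 0.2 0.44; 1 -0.485 -0.035 0.3 0.477; 1 -0.485 -0.035 0.3 0.477; 1 -0.485 -0.035 0.3 0.477'
python3 - <<'E'
from h import *
im=camera("top"); cv2.imwrite("pics/crop2.png",cv2.resize(im[150:270,200:360],None,fx=4,fy=4)[:,:,::-1])
print(near('door','side',(.5485,-.143,0),2,.025),near('door_knuckle_upper','side',(.598,-.2,.084),2,.025))
delta(.5485,-.143,.128,144.5)
E
```

```text
clock: 13.72
eef_pos: [0.5487, -0.1423, 0.1828]
tool_rot: [0.302, 0.953, -0.0, 0.005]
ft_force: [0.0, -0.8, 0.5]
grip_width: 0.0853
grasp_force: 0.0
(array([ 0.5445, -0.1415,  0.0004]), array([0.0015, 0.0018, 0.0015]), 2) (array([ 0.5977, -0.2022,  0.084 ]), array([0.0011, 0.0008, 0.0019]), 2)
pos [ 0.5485 -0.1417  0.1824] yaw 144.7691087720903 F [ 0.0509 -0.842  -0.8217] w 0.08556926716853006 g 0.0 j [-0.2521  0.403   0.0464  1.2051 -0.0013  0.3628] t 14.175 
units [-0.0018 -0.0081  0.363 ] 0.001495048733835031
```

View pics/crop2.png

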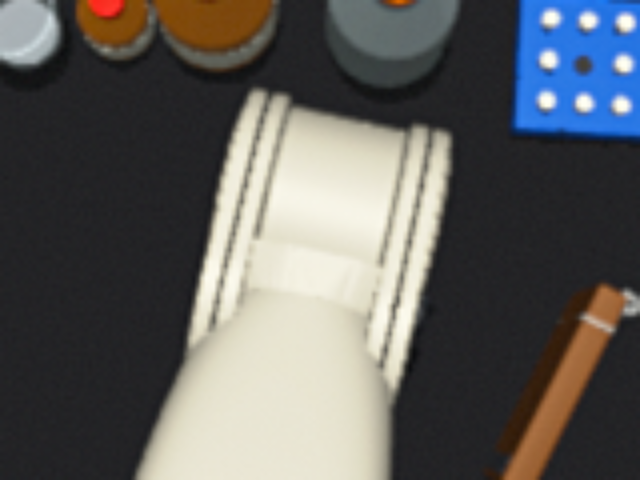

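The crop shows the arm covering the door. The elbow and wrist housing are at about (330,180), clear of the solvent bottle at (393,40). Lowering and gripping.

```bash
python3 -m creep '1 0 -0.01 0.15 0; 1 0 -0.01 0.28 0; 1 0 -0.01 0.362 0; 1 0 -0.01 0.362 0; 1 0 -0.01 0.362 0'; python3 -m creep '0 0 0 0 0; 0 0 0 0 0; 0 0 0 0 0; 0 0 0 0 0; 0 0 0 0 0; 0 0 0 0 0; 0 0 0 0 0'
python3 -c "
from h import *
delta(.5485,-.143,.128,144.5)"
```

```text
clock: 14.8
eef_pos: [0.5486, -0.1432, 0.1286]
tool_rot: [0.303, 0.953, -0.0, 0.005]
ft_force: [0.4, 0.3, -0.6]
grip_width: 0.0853
grasp_force: 0.0
clock: 15.68
eef_pos: [0.5484, -0.1433, 0.1283]
tool_rot: [0.303, 0.953, -0.0, 0.005]
ft_force: [-0.2, 0.3, 3.3]
grip_width: 0.021
grasp_force: 59.5
pos [ 0.5484 -0.1433  0.1283] yaw 144.75287848905558 F [-0.1524  0.2806  3.2987] w 0.021016774022870124 g 59.52030658721924 j [-0.2549  0.4457 -0.037   1.0783 -0.0014  0.3603] t 15.675 
units [0.0004 0.002  0.0022] 0.0014048804947531975
```

Gripped: width 21 mm, 59 N. Lifting.

```bash
python3 -m creep '0 0 0 -0.1 0; 0 0 0 -0.3 0; 0 0 0 -0.6 0; 0 0 0 -0.9 0; 0 0 0 -1 0; 0 0 0 -1 0'
python3 -c "
from h import *
delta(.48,-.03,.28,-89.7)"
```

```text
clock: 16.42
eef_pos: [0.5469, -0.1425, 0.2782]
tool_rot: [0.303, 0.953, -0.0, 0.005]
ft_force: [-0.5, 0.3, -3.0]
grip_width: 0.0208
grasp_force: 59.0
pos [ 0.5469 -0.1425  0.2782] yaw 144.76318735326743 F [-0.4933  0.2537 -3.035 ] w 0.020826500280456784 g 59.028611183166504 j [-0.2544  0.3568  0.2291  1.4335 -0.0012  0.3606] t 16.425 
units [ 0.7973  0.3554 -0.019 ] -0.6974267369262921
```

```bash
python3 -m creep '0 0.1 0.05 0 -0.03; 0 0.2 0.1 0 -0.08; 0 0.3 0.15 0 -0.14; 0 0.4 0.2 0 -0.2; 0 0.5 0.25 0 -0.26; 0 0.6 0.3 0 -0.32; 0 0.7 0.33 0 -0.38; 0 0.8 0.355 0 -0.44; 0 0.8 0.355 0 -0.5; 0 0.8 0.355 0 -0.56; 0 0.8 0.355 0 -0.62; 0 0.8 0.355 0 -0.68'; python3 -m creep '0 0 0 0 -0.017; 0 0 0 0 -0.017'
python3 -c "
from h import *
delta(.5339,.085,.1403,-89.7)"
```

```text
clock: 17.92
eef_pos: [0.478, -0.0297, 0.274]
tool_rot: [-0.688, 0.726, -0.002, -0.0]
ft_force: [0.3, 0.0, -2.5]
grip_width: 0.0208
grasp_force: 59.0
clock: 18.18
eef_pos: [0.4782, -0.0297, 0.2745]
tool_rot: [-0.705, 0.709, -0.002, 0.0]
ft_force: [0.2, 0.6, -2.4]
grip_width: 0.0211
grasp_force: 59.0
pos [ 0.4782 -0.0297  0.2745] yaw -90.38795839352734 F [ 0.1571  0.5873 -2.4135] w 0.021108355413205982 g 58.957858085632324 j [-0.0604  0.1883 -0.0065  1.3727 -0.0029 -1.6244] t 18.175 
units [-0.7701 -0.3632  0.8933] -0.003821991075151882
```

```bash
python3 -m creep '0 -0.15 -0.1 0.1 -0.004; 0 -0.35 -0.2 0.3 -0.004; 0 -0.55 -0.3 0.5 -0.004; 0 -0.7 -0.363 0.7 -0.004; 0 -0.77 -0.363 0.85 -0.004; 0 -0.77 -0.363 0.893 -0.004; 0 -0.77 -0.363 0.893 -0.004; 0 -0.77 -0.363 0.893 -0.004'
python3 - <<'E'
from h import *
for c in ("side","top"):
    for t,p in (("door_knuckle_upper",(.5525,.159,.0955)),("door_knuckle_lower",(.5525,.159,.0605)),("jamb_gap_upper",(.552,.203,.0955)),("jamb_gap_lower",(.552,.203,.0605))):
        print(c,t,near(t,c,p,2,.022))
    im=camera(c); cv2.imwrite(f"pics/{c}3.png",cv2.resize(im[100:220,180:320] if c=="side" else im[160:280,100:260],None,fx=5,fy=5)[:,:,::-1])
delta(.5339,.1277,.1403,-89.7)
E
```

```text
clock: 19.18
eef_pos: [0.5364, 0.0843, 0.1441]
tool_rot: [0.709, -0.705, 0.005, -0.002]
ft_force: [1.0, -0.3, -2.6]
grip_width: 0.0209
grasp_force: 59.1
side door_knuckle_upper (array([0.5534, 0.1595, 0.099 ]), array([0.0017, 0.0003, 0.0004]), 2)
side door_knuckle_lower (array([0.5575, 0.1591, 0.0585]), array([0.0023, 0.0016, 0.0017]), 2)
side jamb_gap_upper (array([0.5528, 0.1996, 0.0943]), array([0.0004, 0.0015, 0.0005]), 2)
side jamb_gap_lower (array([0.5524, 0.2037, 0.0613]), array([0.0011, 0.0001, 0.0009]), 2)
top door_knuckle_upper None
top door_knuckle_lower None
top jamb_gap_upper None
top jamb_gap_lower None
pos [0.5358 0.0849 0.1431] yaw -89.63308267305753 F [ 0.6823  0.9713 -1.7692] w 0.021167922055567584 g 59.048709869384766 j [ 0.1595  0.3898 -0.0828  1.0908 -0.0047 -1.4177] t 20.875 
units [-0.2858  0.0107  0.0174] 0.0003717629274581845
```

View pics/side3.png

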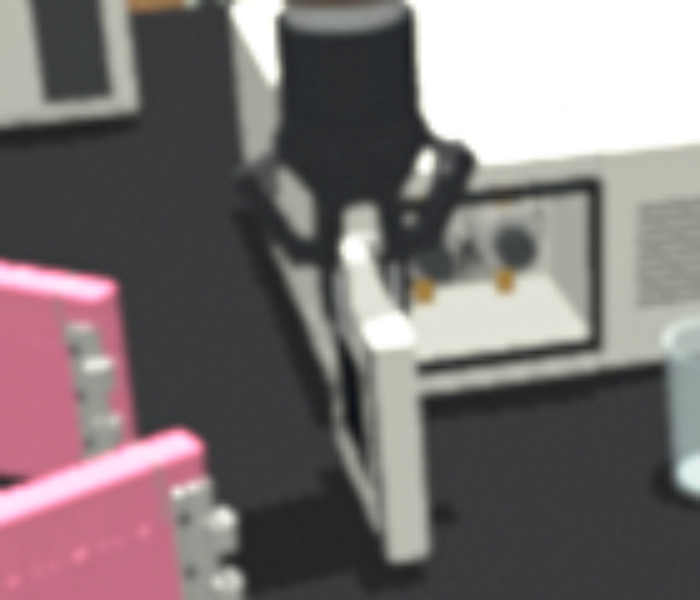

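View pics/top3.png

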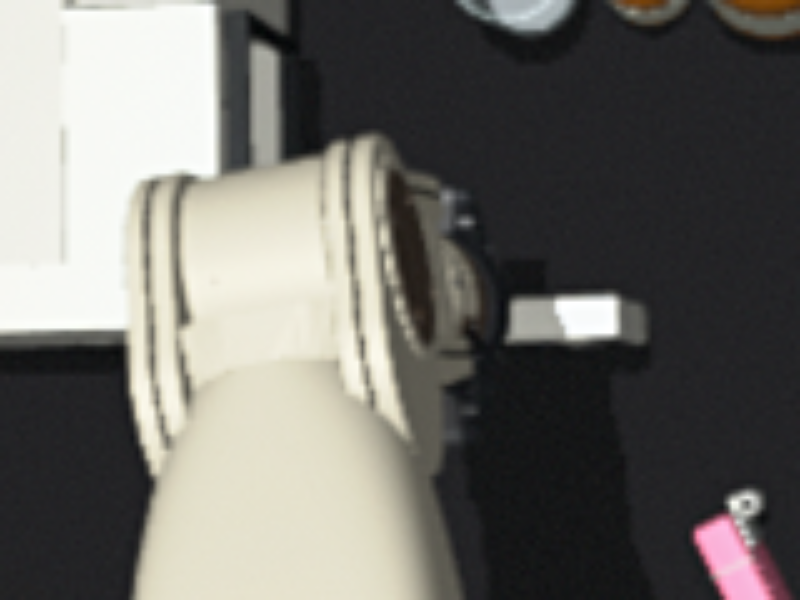

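Side crop: the door stands open with its near end face at about (395,340) to (405,560); its hinge end is behind the gripper at (350,245) with the knuckles hidden. Top crop: the near end of the door is at (620,318) and the arm hides the hinge. So I'll check the door's near end against kinematics.

```bash
cat >> h.py <<'E'
G=dict(p=np.array([.5484,-.1433,.1283]),q=[.303,.953,0,.005])
def doorpose(xo=0.,conform=False):
    o=telemetry.get_obs(); T0=R.from_quat(G["q"]).as_matrix(); T=R.from_quat(o["tool_rot"]).as_matrix()
    yaw=np.arctan2(-T0[1,0],-T0[0,0]); D0=R.from_euler("z",yaw).as_matrix()
    if conform: # faces parallel to pads: door y = tool y
        y=T0[:,1]*np.sign(T0[:,1]@D0[:,1]); z=np.array([0,0,1.]); z-=y*(y@z); z/=np.linalg.norm(z); D0=np.c_[np.cross(y,z),y,z]
    p0=np.array([G["p"][0],G["p"][1],0])+D0[:,0]*xo
    A=T@T0.T
    return A@D0, o["eef_pos"]+A@(p0-G["p"])
E
python3 - <<'E'
from h import *
T=R.from_quat(telemetry.get_obs()["tool_rot"]).as_matrix(); print("tool z",T[:,2],"grasp z",R.from_quat(G["q"]).as_matrix()[:,2])
for cf in (0,1):
    D,p=doorpose(0,cf); print("door z",D[:,2],"x",D[:,0],"orig",p)
    for n,l in dict(ku=(.075,-.019,.0835),kl=(.075,-.019,.0485)).items(): print(n,p+D@l)
    for l in ((-.075,.011,.13),(-.075,-.011,.13),(-.075,.011,0),(-.075,-.011,0)):
        P=p+D@l; print(l,"side",(proj("side",P)[0]-[180,100])*5,"top",(proj("top",P)[0]-[100,160])*5)
P=[(.5522,.202,z) for z in (.0605,.0955)]
E
```

```text
tool z [ 0.0081 -0.0034 -1.    ] grasp z [ 0.0095 -0.003  -1.    ]
door z [-0.0112  0.0129  0.9999] x [-0.0063  0.9999 -0.013 ] orig [0.5372 0.0832 0.0148]
ku [0.5548 0.1594 0.0975]
kl [0.5552 0.1589 0.0625]
(-0.075, 0.011, 0.13) side [370.8632 341.0457] top [616.2026 334.9814]
(-0.075, -0.011, 0.13) side [412.8639 335.1224] top [614.9687 293.3147]
(-0.075, 0.011, 0) side [387.9901 560.6168] top [644.6967 341.5663]
(-0.075, -0.011, 0) side [427.496  554.1584] top [643.5543 303.8807]
door z [-0.0081  0.013   0.9999] x [-0.0063  0.9999 -0.013 ] orig [0.5372 0.0832 0.0148]
ku [0.555  0.1594 0.0975]
kl [0.5553 0.1589 0.0625]
(-0.075, 0.011, 0.13) side [371.6181 340.8802] top [616.173  334.2286]
(-0.075, -0.011, 0.13) side [413.6205 335.0767] top [614.9541 292.5686]
(-0.075, 0.011, 0) side [387.9901 560.5634] top [644.6905 341.561 ]
(-0.075, -0.011, 0) side [427.5032 554.2104] top [643.5603 303.8796]
```

The kinematic prediction matches the picture within a pixel. Correcting sideways offset and height first, then going part of the way in.

```bash
python3 -m creep '0 0 0.019 0.013 0; 0 -0.05 0.019 0.013 0; 0 -0.1 0.019 0.013 0; 0 -0.13 0.019 0.013 0; 0 -0.13 0.019 0.013 0; 0 -0.13 0.019 0.013 0'
cat > s.py <<'E'
from h import *
D,p=doorpose(0,1); ku=p+D@(.075,-.019,.0835); kl=p+D@(.075,-.019,.0485)
T=R.from_quat(telemetry.get_obs()["tool_rot"]).as_matrix()
t=np.array([.5522,.2019,.0955]); print("ku",ku,"kl",kl,"units",T.T@(t-ku)/.15); delta(0,0,0,-89.7)
E
python3 s.py
```

```text
clock: 21.62
eef_pos: [0.5328, 0.1044, 0.141]
tool_rot: [0.709, -0.705, 0.004, -0.002]
ft_force: [-0.0, 0.3, -2.9]
grip_width: 0.0207
grasp_force: 59.1
ku [0.552  0.1789 0.0954] kl [0.5523 0.1784 0.0604] units [-0.1534 -0.0021 -0.0013]
pos [0.5328 0.1044 0.141 ] yaw -89.62268548063918 F [-0.0169  0.2739 -2.9424] w 0.020691318953174522 g 59.1076934337616 j [ 0.1961  0.3927 -0.0843  1.0867 -0.0051 -1.3813] t 21.625 
units [0.6688 3.5638 0.9141] 0.0004295251075600643
```

```bash
python3 -m creep '0 -0.03 0 0 0; 0 -0.06 0 0 0; 0 -0.09 0 0 0; 0 -0.11 0 0 0; 0 -0.12 0 0 0; 0 -0.12 0 0 0'; python3 s.py; python3 -m creep '0 -0.01 0 0 0; 0 -0.02 0 0 0; 0 -0.03 0 0 0; 0 -0.03 0 0 0'; python3 s.py
```

```text
clock: 22.38
eef_pos: [0.5326, 0.1224, 0.141]
tool_rot: [0.709, -0.705, 0.004, -0.002]
ft_force: [-0.6, 0.3, -1.8]
grip_width: 0.0209
grasp_force: 59.1
ku [0.5519 0.197  0.0953] kl [0.5522 0.1965 0.0603] units [-0.0328 -0.0022 -0.0012]
pos [0.5326 0.1224 0.141 ] yaw -89.62048432818425 F [-0.6169  0.263  -1.8396] w 0.020928770669289373 g 59.10740375518799 j [ 0.2287  0.3994 -0.074   1.0904 -0.0053 -1.3488] t 22.375 
units [0.7894 3.5638 0.914 ] 0.0004417537323097539
clock: 22.88
eef_pos: [0.5327, 0.127, 0.141]
tool_rot: [0.709, -0.705, 0.004, -0.002]
ft_force: [-0.5, 0.5, -2.5]
grip_width: 0.0208
grasp_force: 59.1
ku [0.5519 0.2015 0.0954] kl [0.5522 0.201  0.0604] units [-0.0027 -0.0018 -0.001 ]
pos [0.5327 0.127  0.141 ] yaw -89.62156367760477 F [-0.4618  0.4965 -2.4601] w 0.020784460025544987 g 59.10756289958954 j [ 0.2367  0.4013 -0.0711  1.0913 -0.0052 -1.3408] t 22.875 
units [0.8196 3.5641 0.9138] 0.0004357573466402679
```

No contact so far. I'll probe gently for the leaf (expected 1.5 mm further) to check the position along the approach.

```bash
for i in 1 2; do python3 -m creep '0 -0.006 0 0 0; 0 -0.006 0 0 0' | egrep 'eef|ft_'; done; python3 -m creep '0 -0.004 0 0 0; 0 -0.004 0 0 0' | egrep 'eef|ft_'
```

```text
eef_pos: [0.5327, 0.1278, 0.141]
ft_force: [-0.3, 0.8, -2.0]
eef_pos: [0.5326, 0.1287, 0.141]
ft_force: [0.6, -0.4, -2.0]
eef_pos: [0.5326, 0.1293, 0.141]
ft_force: [0.1, -0.0, -2.4]
```

```bash
for i in 1; do python3 -m creep '0 -0.004 0 0 0; 0 -0.004 0 0 0' | egrep 'eef|ft_'; done;  python3 -m creep '0 -0.003 0 0 0; 0 -0.003 0 0 0' | egrep 'clock|eef|ft_'
```

```text
eef_pos: [0.5326, 0.1299, 0.141]
ft_force: [0.2, -0.9, -2.6]
clock: 24.12
eef_pos: [0.5326, 0.1303, 0.1409]
ft_force: [0.0, 0.4, -2.9]
```

```bash
for i in 1; do python3 -m creep '0 -0.003 0 0 0; 0 -0.003 0 0 0' | egrep 'eef|ft_'; done;  python3 -m creep '0 -0.003 0 0 0; 0 -0.003 0 0 0' | egrep 'clock|eef|ft_'
```

```text
eef_pos: [0.5326, 0.1308, 0.1409]
ft_force: [0.3, 0.3, -2.5]
clock: 24.62
eef_pos: [0.5326, 0.131, 0.141]
ft_force: [-0.4, -0.6, -1.4]
```

Run:
```python
from h import *
s=camera("side"); cv2.imwrite("pics/side4.png",cv2.resize(s[110:190,215:315],None,fx=8,fy=7.5/1.0,interpolation=cv2.INTER_CUBIC)[:600,:800,::-1])
for t in ("door_knuckle_upper","door_knuckle_lower","jamb_gap_upper","jamb_gap_lower","door"):
    print(t,[(np.round(d["at"],4),round(d["conf"],2)) for d in spot_point(t,"side")][:4])
D,p=doorpose(0,1)
for l in ((-.075,.011,.13),(-.075,-.011,.13),(-.075,.011,0),(-.075,-.011,0),(.075,-.019,.0835)): print(l,(proj("side",p+D@l)[0]-[215,110])*[8,7.5])
for P in ((.5522,.2019,.0955),): print("gap",(proj("side",P)[0]-[215,110])*[8,7.5])
```

```text
door_knuckle_upper [(array([ 0.5223, -0.3522,  0.0835]), 0.82), (array([ 0.4371, -0.0514,  0.0826]), 0.79), (array([0.5541, 0.2078, 0.098 ]), 0.76), (array([0.3926, 0.1462, 0.0855]), 0.6)]
door_knuckle_lower [(array([ 0.44  , -0.0509,  0.0479]), 0.96), (array([0.5526, 0.2072, 0.054 ]), 0.93), (array([0.3905, 0.146 , 0.0538]), 0.91), (array([ 0.5182, -0.3509,  0.0518]), 0.76)]
jamb_gap_upper [(array([0.5523, 0.2   , 0.0956]), 0.86)]
jamb_gap_lower [(array([0.5514, 0.2029, 0.0649]), 0.8)]
door [(array([0.5344, 0.1306, 0.0157]), 0.94), (array([ 0.34  ,  0.2006, -0.0002]), 0.81), (array([ 0.4562, -0.303 ,  0.0013]), 0.56)]
(-0.075, 0.011, 0.13) [278.9337 390.4615]
(-0.075, -0.011, 0.13) [343.8702 382.257 ]
(-0.075, 0.011, 0) [306.2817 711.3729]
(-0.075, -0.011, 0) [367.4943 702.3783]
(0.075, -0.019, 0.0835) [291.2592 347.8573]
gap [293.7068 350.8055]
```

View pics/side4.png

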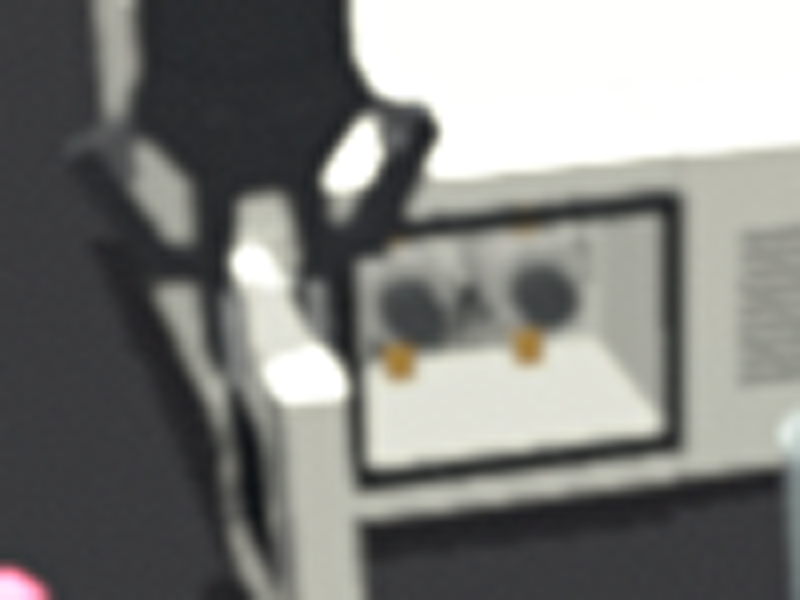

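The crop shows the door at (320,380) and the gripper in front of the hinge, so the knuckles can't be seen. The last step came up short, perhaps first contact. Two more small steps.

```bash
for i in 1 ; do python3 -m creep '0 -0.003 0 0 0; 0 -0.003 0 0 0; 0 -0.003 0 0 0' | egrep 'clock|eef|ft_'; done; python3 -m creep '0 -0.003 0 0 0; 0 -0.003 0 0 0; 0 -0.003 0 0 0' | egrep 'clock|eef|ft_'; python3 s.py
```

```text
clock: 25.3
eef_pos: [0.5326, 0.1311, 0.141]
ft_force: [-0.6, -4.3, -0.4]
clock: 25.68
eef_pos: [0.5326, 0.1311, 0.141]
ft_force: [-1.0, -4.4, 0.1]
ku [0.5519 0.2056 0.0953] kl [0.5522 0.2051 0.0603] units [ 0.0245 -0.0019 -0.0012]
pos [0.5326 0.1311 0.141 ] yaw -89.67550278259111 F [-0.9827 -4.3661  0.1308] w 0.020705826346711538 g 59.394652247428894 j [ 0.2451  0.4032 -0.0679  1.0932 -0.0071 -1.3314] t 25.675 
units [0.8491 3.5628 0.9162] 0.00013609565227170605
```

Contact with the leaf at TCP y ≈ 0.1311 (4 N). Backing off 1.5 mm, then probing sideways (+x) for the 1.5 mm clearance to the module's knuckles.

```bash
python3 -m creep '0 0.006 0 0 0; 0 0.012 0 0 0; 0 0.012 0 0 0' | egrep 'clock|eef|ft_'; for i in 1 2 ; do python3 -m creep '0 0 -0.004 0 0; 0 0 -0.004 0 0' | egrep 'clock|eef|ft_'; done
```

```text
clock: 26.05
eef_pos: [0.5327, 0.1309, 0.1409]
ft_force: [-0.5, -1.2, -1.7]
clock: 26.3
eef_pos: [0.5333, 0.1308, 0.141]
ft_force: [-0.4, 0.0, -3.1]
clock: 26.55
eef_pos: [0.5339, 0.1304, 0.141]
ft_force: [0.2, 0.7, -1.8]
```

```bash
python3 -m creep '0 0.004 -0.003 0 0; 0 0.004 -0.003 0 0; 0 0.004 -0.003 0 0' | egrep 'clock|eef|ft_'; python3 -m creep '0 0 -0.003 0 0; 0 0 -0.003 0 0; 0 0 -0.003 0 0' | egrep 'clock|eef|ft_'; python3 -m creep '0 0 -0.003 0 0; 0 0 -0.003 0 0; 0 0 -0.003 0 0' | egrep 'clock|eef|ft_'
```

```text
clock: 26.92
eef_pos: [0.5343, 0.1297, 0.141]
ft_force: [0.1, -0.1, -1.4]
clock: 27.3
eef_pos: [0.5348, 0.1297, 0.141]
ft_force: [0.1, 1.1, -3.5]
clock: 27.68
eef_pos: [0.535, 0.1297, 0.1409]
ft_force: [-1.2, -0.5, -2.6]
```

```bash
for i in 1 2; do python3 -m creep '0 0 -0.003 0 0; 0 0 -0.003 0 0; 0 0 -0.003 0 0' | egrep 'clock|eef|ft_'; done
```

```text
clock: 28.05
eef_pos: [0.5352, 0.1297, 0.1409]
ft_force: [-2.0, -0.3, -2.5]
clock: 28.42
eef_pos: [0.5356, 0.1296, 0.1409]
ft_force: [-2.9, -0.9, 0.4]
```

Contact started at x ≈ 0.5349, so in line is about 0.5335. Back off there, then check height clearance by ±1.8 mm.

```bash
python3 -m creep '0 0 0.01 0 0; 0 0 0.018 0 0; 0 0 0.018 0 0; 0 0 0.018 0 0' | egrep 'clock|eef|ft_'; python3 -m creep '0 0 0 -0.006 0; 0 0 0 -0.011 0; 0 0 0 -0.011 0; 0 0 0 -0.011 0' | egrep 'clock|eef|ft_';  python3 -m creep '0 0 0 0.008 0; 0 0 0 0.016 0; 0 0 0 0.022 0; 0 0 0 0.022 0; 0 0 0 0.022 0' | egrep 'clock|eef|ft_'
```

```text
clock: 28.92
eef_pos: [0.534, 0.1298, 0.1412]
ft_force: [0.7, 0.3, -2.8]
clock: 29.42
eef_pos: [0.5334, 0.1297, 0.1426]
ft_force: [0.5, -0.2, -2.1]
clock: 30.05
eef_pos: [0.5334, 0.1297, 0.1393]
ft_force: [-0.1, -0.3, -2.8]
```

No contact either way in height. Return to mid and verify before handing in.

```bash
python3 -m creep '0 0 0 -0.006 0; 0 0 0 -0.012 0; 0 0 0 -0.012 0; 0 0 0 -0.012 0; 0 0 0 -0.012 0; 0 0 0 -0.012 0'; python3 s.py
```

```text
clock: 30.8
eef_pos: [0.5334, 0.1297, 0.1411]
tool_rot: [0.709, -0.705, 0.004, -0.002]
ft_force: [0.1, -0.7, -2.8]
grip_width: 0.0211
grasp_force: 59.1
ku [0.5527 0.2042 0.0955] kl [0.553  0.2038 0.0605] units [ 0.0154  0.0032 -0.0001]
pos [0.5334 0.1297 0.1411] yaw -89.63378921509093 F [ 0.1203 -0.7415 -2.8253] w 0.021059129314833825 g 59.08861756324768 j [ 0.2412  0.4037 -0.067   1.0931 -0.0053 -1.336 ] t 30.8 
units [0.8385 3.5689 0.9148] 0.0003678376939392239
```

```bash
python3 -c "
from workcell import ticket
print(ticket.job_done())"
```

```text
the job is handed in; nothing more can be done
None
```

I handed the job in at 30.8 s with the door still in the grip (59 N) and its knuckles set midway in the module's gaps. I fixed the position by gentle contact with the leaf and the module's knuckles, because the cameras could not see the hinge there. The last force reading showed only the door's weight, and the judge's result was not shown.

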